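Return the drill bit to its own hole in the graded stand

ROBOT

A 7-joint arm with a two-finger parallel gripper is mounted at the origin on a cart in front of the work surface, level with it; the furniture and walls round the work are solid. World frame = base frame: x ahead of the robot, y to its left, z up, the work surface at z = 0. Lengths are in m, angles in rad, forces in N, time in s.
With the tool pointing down it reaches from about 0.4 to 0.85 m from the base axis. Payload 10.4 kg.
Tool frame: the origin (TCP) lies at the very end of the fingers, on their centre line; the grasp point (between the pads) lies 19 mm behind it (manip.grip_point_offset is the z of the grasp point in the tool frame, in m); z points along the fingers, y is the direction in which the jaws open and shut (so a half turn about z gives the same grasp; the last joint's range is limited). The gripper opens to 85 mm and grips with 20 to 120 N. Pads are 22 mm wide; open, the fingers measure 114 mm over their backs; the gripper's body (76 mm by 85 mm) begins 54 mm behind the grasp point. The pads swing forward as they close: fully open they stand 13 mm farther back than shut.
Start: joints at [1.289, 0.332, -0.065, 1.46, 0.022, 1.35, -0.088], TCP at [0.16, -0.604, 0.231] pointing down, gripper open.
Joint ranges: [-2.6, 2.6], [-0.5, 2.12], [-1.47, 1.34], [0.16, 2.42], [-1.27, 4.41], [0.06, 2.06], [-2.6, 2.6]. Speed limits (rad/s): [2.22, 2.22, 2.79, 2.79, 3.14, 3.14, 3.14].

INTERFACE

Orientations are given as a unit quaternion [x, y, z, w].
In Python, from workcell import manip, camera, get_calibration, hand_in gives the robot as it stands.
- The arm moves only by the shell command python3 -m pendant 'ROWS' [FORCE]. ROWS is JSON, a list of rows, each a list of 5 numbers: the shift along the tool's x, y, z in units of 40 mm (1.0 is 40 mm), then the turn about the tool's z in units of 6 degrees (1.0 is 6 degrees), then the closure, from 0 (fully open) to 1 (shut). A call has 1 to 5 rows; each row is the pose to reach, as a shift and turn from the pose commanded when the call began, along the tool's axes at that moment; what a row does not reach only later rows make up. A row lasts 1/8 s, in which the tool goes at most 62.5 mm and 10.7 degrees, less where a joint would pass 70% of its speed; a pose out of reach is approached as far as the arm can. A call with a gripper value outside its range is refused whole. The fingers move at their own pace and stop on an object; FORCE is the grip in N (left out, the last holds). Time passes only in rows, so rows that repeat a pose let the fingers close. It gives the time, the measured TCP pose, the force and the opening at its end, in the units of the state.
- manip.get_obs(): the state, without advancing time (a new reading comes with each control period).
- camera(name): name is "side" or "top" or "wrist"; returns (picture, depth): 400x640x3 uint8, red, green, blue; 400x640 float32, m along the optical axis (not along the pixel's ray), 0 where there is no reading.
- get_calibration(name): a dict with "vfov" (degrees; the focal length in pixels is half the picture's height over the tangent of half this angle, whatever the lens; pixels are square), "cx", "cy" (the principal point, pixels), "distortion" ([k1, k2, p1, p2, k3] as OpenCV has them; the pictures are not rectified), "position" and "rotation" of the camera in the world. Camera axes: x right, y down, z forward; pixel columns grow to the right and rows downward; lengths in m; the calibration is good to about 2 mm. A picture is of the moment at which its call begins: read the wrist's pose just before it. get_calibration takes no time and is no camera call; for the wrist camera it gives the pose at the moment of the call.
- hand_in(): hands the job in, once; it reports no verdict.
The state is a dict: "clock": time; "joint_pos": joint angles; "joint_velocities": joint speeds; "tau": joint torques, N m; "position": TCP position; "ee_rot": TCP orientation; "ft_force": force on the tool from outside, world axes, zero at the start; "torque": the same for the moment, N m; "grip_width": opening from 0.0 (shut) to 1.0 (fully open).
Only numpy, scipy, OpenCV 4.12 (cv2) and the standard library are available. Lean on these libraries where they do the work, as an engineer would, in place of code of your own. Each camera call takes 0.05 s, during which the arm holds its last target.

TASK

The drill bit standing in the red holder is finished with: put it back, plain shank down, into the one hole of the five-hole graded drill stand that matches its diameter. The hole plate has some play in its tray, so feel for the hole gently, never pressing the bit on the stand with more than 30 N; keep hold of the bit until it is fully home on the bottom, press it down there with about 10 N for half a second, then let go. Leave the two bits in the wooden block and the brass weight where they are.

Things in the scene. Friction and masses are not known exactly. Their poses are not given: they have to be found in the camera images.
- stand: Fixed drill stand: wooden tray 80 x 228 mm (x, y), rails 25 mm high, holding an aluminium plate 50 x 192 mm, top 44 mm above the bench, with five empty holes in a row along y, 36 mm apart: 12 mm at the +y end, then 15, 18, 21, 24. Origin: centre of the tray's underside; z up. The plate sits up to 6 mm off centre in y and 4 mm in x, held tight, not turned; this pose is the tray's.
- hole_15 (a point): Mouth of the 15 mm hole at plate top (44 mm above the bench) if the plate were centred in its tray; fixed to the tray. The true hole is off by the plate's play: up to 6 mm in the stand's y, 4 mm in its x, same for all holes, new each time. The hole is 16.2 mm wide with a 1 mm chamfer, 32 mm deep, and ends on the flat tray floor 12 mm above the bench.
- hole_18 (a point): Mouth of the 18 mm hole at plate top (44 mm above the bench) if the plate were centred in its tray; fixed to the tray. The true hole is off by the plate's play: up to 6 mm in the stand's y, 4 mm in its x, same for all holes, new each time. The hole is 19.2 mm wide with a 1 mm chamfer, 32 mm deep, and ends on the flat tray floor 12 mm above the bench.
- hole_21 (a point): Mouth of the 21 mm hole at plate top (44 mm above the bench) if the plate were centred in its tray; fixed to the tray. The true hole is off by the plate's play: up to 6 mm in the stand's y, 4 mm in its x, same for all holes, new each time. The hole is 22.2 mm wide with a 1 mm chamfer, 32 mm deep, and ends on the flat tray floor 12 mm above the bench.
- red_cup: Red plastic holder fixed to the bench: a 56 mm square block 24 mm high on a 74 mm square foot, with one wide blind hole (27 mm, floor 8 mm above the bench) in which the finished drill bit stands loosely. Origin: centre of its underside.
- keep_block: Wooden block 56 x 120 x 24 mm fixed to the bench with two wide blind holes (27 mm, floor 8 mm above the bench) 30 mm either side of its centre along y, in which the two bits that are still needed stand loosely. Origin: centre of its underside.
- bit_15: Steel stub drill bit, 15 mm in diameter over its whole length, about 111 mm long, standing upright with the point up: plain shank from 0 to 50 mm, spiral flutes from 50 to 107 mm above its foot (may be gripped), then the point. 120 g, give or take 20 percent. Origin: centre of the flat foot of the shank; z along the bit towards the point. Any one of the three bits may be the one in the red holder.
- bit_18: Steel stub drill bit, 18 mm in diameter over its whole length, about 112 mm long, standing upright with the point up: plain shank from 0 to 50 mm, spiral flutes from 50 to 107 mm above its foot (may be gripped), then the point. 170 g, give or take 20 percent. Origin: centre of the flat foot of the shank; z along the bit towards the point. Any one of the three bits may be the one in the red holder.
- bit_21: Steel stub drill bit, 21 mm in diameter over its whole length, about 113 mm long, standing upright with the point up: plain shank from 0 to 50 mm, spiral flutes from 50 to 107 mm above its foot (may be gripped), then the point. 230 g, give or take 20 percent. Origin: centre of the flat foot of the shank; z along the bit towards the point. Any one of the three bits may be the one in the red holder.
- brass_weight: Turned brass weight, 47 mm wide, 44 mm high, standing loose beyond the stand; a bystander. Origin: centre of its underside.
Mind the look-alikes: they are no part of the job. Leave any blue or orange look-alike of the bit_21 alone. Several things have the shape of the red_cup; the one meant has the colours described above.

How it is judged:
By the outcome, as a careful person would: the job done as asked, in the order asked, and still so for the second after the job is handed in, with the robot touching nothing.
It also fails if it takes over 70 s, if anything falls off the work surface, if the arm or the gripper's body presses on something with over 40 N, if the wrist force passes 120 N, or if a joint passes its speed limit or range.

## Working session

There is one attempt and no reset: what is moved stays moved. The work goes in short steps, Python scripts to look and compute and a shell command to move; the robot and the scene stay as the last step left them, time stands still between calls to the robot, and variables do not carry over. Pictures are saved under pics/ and viewed, and the job is handed in when it is done.

```bash
ls; mkdir -p pics; python3 - <<'E'
from workcell import manip, camera, get_calibration
import cv2,numpy as np
o=manip.get_obs()
for k,v in o.items(): print(k,np.round(v,4).tolist())
print(manip.grip_point_offset)
for n in ["side","top","wrist"]:
    c=get_calibration(n); print(n,{k:np.round(v,4).tolist() for k,v in c.items()})
    p,d=camera(n); cv2.imwrite(f"pics/{n}0.png",p[:,:,::-1]); np.save(f"pics/{n}0.npy",d)
E
```

```text
pics
clock 0.0
joint_pos [1.2894, 0.3328, -0.0647, 1.461, 0.0216, 1.3498, -0.0885]
joint_velocities [-0.0004, 0.0003, 0.0004, 0.0002, -0.0011, -0.001, 0.0004]
tau [-0.0003, -62.5437, 0.0492, -39.1615, 0.0162, 0.0097, -0.0]
position [0.1599, -0.6038, 0.2305]
ee_rot [0.9916, 0.1291, -0.0001, -0.0007]
ft_force [0.2938, 0.4843, 0.0124]
torque [-0.0183, -0.0131, 0.0192]
grip_width 0.9967
-0.0187
side {'vfov': 44.8815, 'cx': 310.8949, 'cy': 199.27, 'distortion': [-0.1255, 0.0, 0.0, 0.0, 0.0], 'position': [0.0302, 1.0958, 0.5017], 'rotation': [-0.1934, 0.7968, -0.557, 0.1322]}
top {'vfov': 53.3347, 'cx': 314.6349, 'cy': 201.9011, 'distortion': [0.0275, 0.0, 0.0, 0.0, 0.0], 'position': [0.3379, 0.0779, 1.0731], 'rotation': [-0.6746, 0.7299, -0.0818, 0.0747]}
wrist {'vfov': 61.4973, 'cx': 323.8119, 'cy': 204.7443, 'distortion': [-0.0261, 0.0, 0.0, 0.0, 0.0], 'position': [0.2344, -0.584, 0.3734], 'rotation': [0.7831, -0.603, -0.0929, 0.1204]}
```

View pics/top0.png

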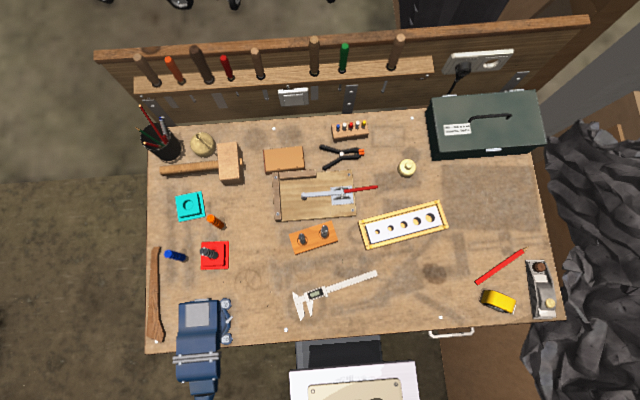

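View pics/side0.png

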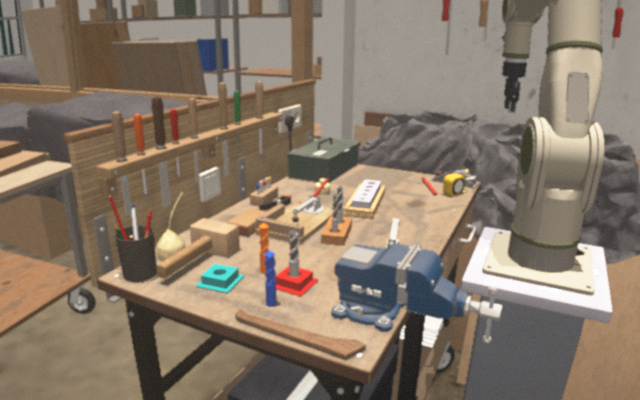

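View pics/wrist0.png

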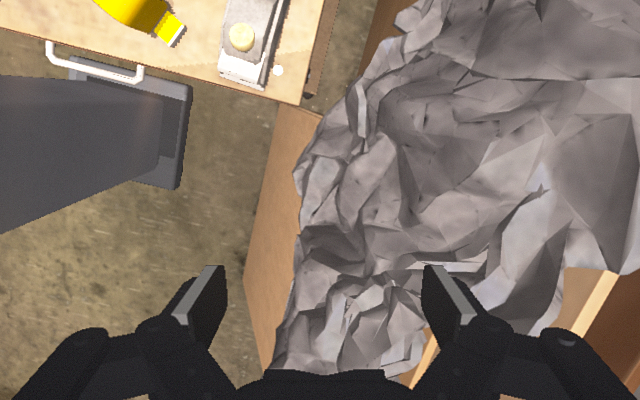

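The top view shows the red holder with a steel bit at (212,253). The other steel bits stand in the keep block at (303,238) and (324,231). The look-alikes are orange (215,222), blue (175,256) and a cyan holder (190,206). The stand is at (403,225), with the brass weight beyond it at (407,168).

```bash
cat > h.py <<'E'
from workcell import manip, camera, get_calibration
import cv2,numpy as np
from scipy.spatial.transform import Rotation as R
def K(c,h=400):
    f=h/2/np.tan(np.radians(c["vfov"])/2); return np.array([[f,0,c["cx"]],[0,f,c["cy"]],[0,0,1]])
def rays(c,uv):
    n=cv2.undistortPoints(np.array(uv,float).reshape(-1,1,2),K(c),np.array(c["distortion"],float)).reshape(-1,2)
    n=np.c_[n,np.ones(len(n))]; return R.from_quat(c["rotation"]).apply(n)
def plane(c,uv,z):
    r=rays(c,uv); p=np.array(c["position"]); return p+r*((z-p[2])/r[:,2])[:,None]
def proj(c,P):
    q=R.from_quat(c["rotation"]).inv().apply(np.atleast_2d(P)-np.array(c["position"]))
    return cv2.projectPoints(q.reshape(-1,1,3),np.zeros(3),np.zeros(3),K(c),np.array(c["distortion"],float))[0].reshape(-1,2)
def pts(c,d,uv):
    r=rays(c,uv); r0=R.from_quat(c["rotation"]).apply([0,0,1]); 
    z=np.array([d[int(round(v)),int(round(u))] for u,v in uv]); k=r@r0
    return np.array(c["position"])+r*(z/k)[:,None]
E
python3 - <<'E'
from h import *
p=cv2.imread("pics/top0.png"); s=cv2.imread("pics/side0.png")
a=cv2.resize(p[190:290,140:300],None,fx=4,fy=4,interpolation=cv2.INTER_CUBIC)
b=cv2.resize(s[170:310,190:350],None,fx=4,fy=4,interpolation=cv2.INTER_CUBIC)
cv2.imwrite("pics/c1.png",a);cv2.imwrite("pics/c2.png",b)
c=cv2.resize(p[150:270,280:460],None,fx=4.4,fy=4.4,interpolation=cv2.INTER_CUBIC);cv2.imwrite("pics/c3.png",c)
E
```

```text
(no output)
```

View pics/c1.png

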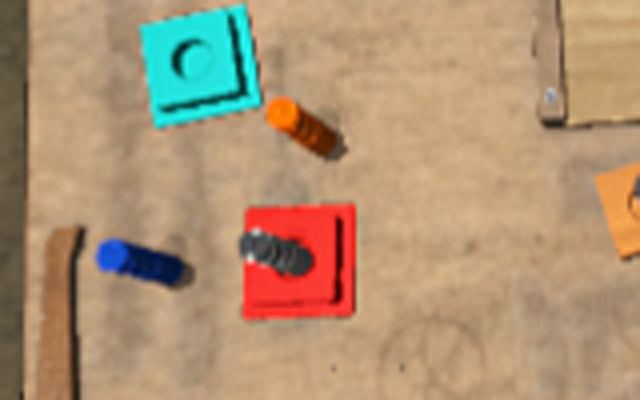

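View pics/c2.png

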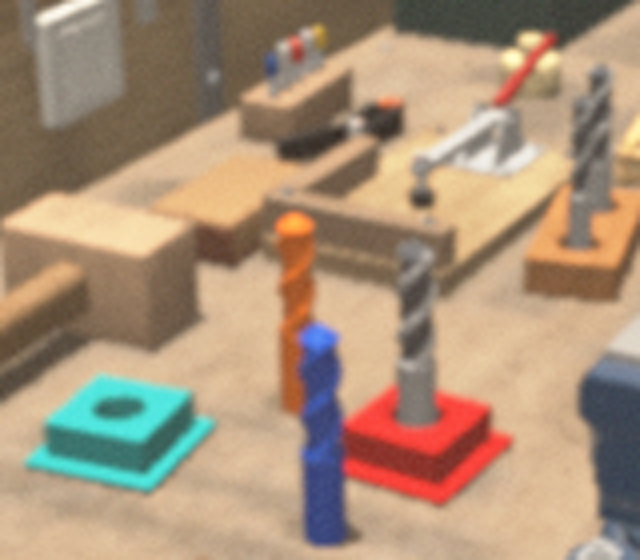

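View pics/c3.png

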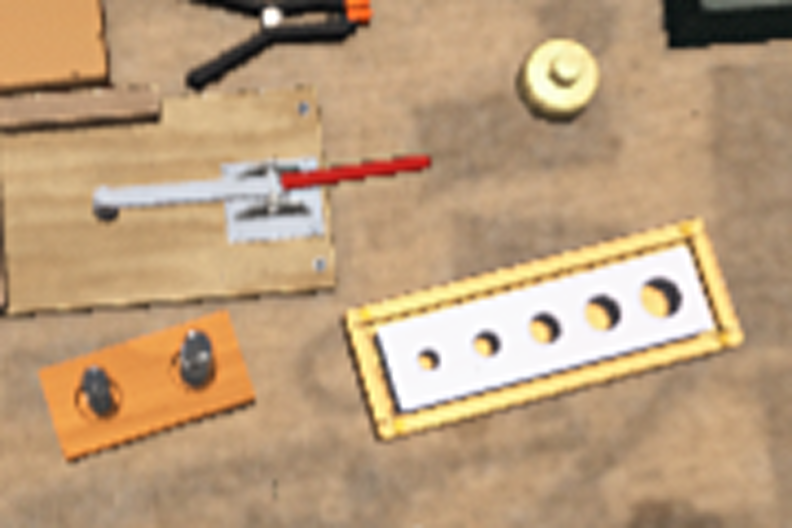

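```bash
python3 - <<'E'
from h import *
p=cv2.imread("pics/top0.png"); d=np.load("pics/top0.npy"); c=get_calibration("top")
hsv=cv2.cvtColor(p,cv2.COLOR_BGR2HSV)
m=((hsv[...,0]<6)|(hsv[...,0]>174))&(hsv[...,1]>180)&(hsv[...,2]>120)
m[:, :190]=0;m[:,240:]=0;m[:235]=0;m[280:]=0
m=m.astype(np.uint8); cn=max(cv2.findContours(m,0,2)[0],key=cv2.contourArea)
r=cv2.minAreaRect(cn); print(r, plane(c,[r[0]],0.006))
bp=cv2.boxPoints(r); print(plane(c,bp,0.004)[:,:2].round(4))
# bit tip pixels
tip=(140+253/4.,190+241/4.); print("tip",plane(c,[tip],.117))
for z in (.09,.1,.11,.117): print(proj(c,[[0.447,0.30,z]]))
# stand
hol=[(428,360),(487,344),(545,327),(602,312),(661,297)]
H=plane(c,[(280+u/4.4,150+v/4.4) for u,v in hol],.044); print(H.round(4)); print(np.linalg.norm(np.diff(H,axis=0),axis=1))
print('depth',[np.median(d[int(150+v/4.4)-12:int(150+v/4.4)-9,int(280+u/4.4)-1:int(280+u/4.4)+2]) for u,v in hol])
cor=[(348,312),(698,222),(742,342),(382,440)]
C=plane(c,[(280+u/4.4,150+v/4.4) for u,v in cor],.025); print(C.round(4), C.mean(0)); print(np.linalg.norm(C-np.roll(C,1,0),axis=1))
# depth points around bit and cup
for y in range(244,264,2):
    print([tuple((pts(c,d,[(x,y)])[0]*1000).round().astype(int)) for x in range(200,226,4)])
E
```

```text
((214.5, 255.0), (28.0, 27.0), 90.0) [[0.4543383  0.33450789 0.006     ]]
[[0.4949 0.3701]
 [0.4891 0.2981]
 [0.4148 0.3003]
 [0.4206 0.3712]]
tip [[0.45568169 0.33425223 0.117     ]]
[[220.34715761 253.78128864]]
[[219.40113838 253.3985746 ]]
[[218.43579598 253.00807646]]
[[217.74823911 252.7299679 ]]
[[ 0.4768 -0.098   0.044 ]
 [ 0.4836 -0.1339  0.044 ]
 [ 0.4911 -0.1694  0.044 ]
 [ 0.4974 -0.2043  0.044 ]
 [ 0.5037 -0.2404  0.044 ]]
[0.03654383 0.03628368 0.03544155 0.03668321]
depth [np.float32(1.073383), np.float32(1.0765971), np.float32(1.0778663), np.float32(1.0825049), np.float32(1.0841373)]
[[ 0.5124 -0.0563  0.025 ]
 [ 0.5513 -0.2754  0.025 ]
 [ 0.4756 -0.2908  0.025 ]
 [ 0.4337 -0.0684  0.025 ]] [ 0.49325377 -0.17273494  0.025     ]
[0.07955123 0.22262307 0.07718788 0.22629476]
[(np.int64(488), np.int64(375), np.int64(-3)), (np.int64(486), np.int64(362), np.int64(4)), (np.int64(483), np.int64(348), np.int64(19)), (np.int64(482), np.int64(336), np.int64(25)), (np.int64(481), np.int64(326), np.int64(23)), (np.int64(480), np.int64(315), np.int64(23)), (np.int64(481), np.int64
[... 2235 characters left out ...]
64(24)), (np.int64(444), np.int64(309), np.int64(10))]
[(np.int64(445), np.int64(375), np.int64(-1)), (np.int64(442), np.int64(358), np.int64(21)), (np.int64(441), np.int64(348), np.int64(21)), (np.int64(440), np.int64(338), np.int64(18)), (np.int64(439), np.int64(327), np.int64(22)), (np.int64(438), np.int64(316), np.int64(24)), (np.int64(438), np.int64(308), np.int64(14))]
[(np.int64(440), np.int64(376), np.int64(-5)), (np.int64(437), np.int64(358), np.int64(23)), (np.int64(436), np.int64(348), np.int64(23)), (np.int64(435), np.int64(337), np.int64(24)), (np.int64(434), np.int64(327), np.int64(23)), (np.int64(433), np.int64(316), np.int64(24)), (np.int64(433), np.int64(308), np.int64(13))]
```

```bash
cat >> h.py <<'E'
def togo(x,y,z,yaw=None):
    """units to world TCP target; yaw = world angle (deg) of the jaw axis, mod 180"""
    o=manip.get_obs(); r=R.from_quat(o["ee_rot"]); p=np.array(o["position"])
    s=r.inv().apply(np.array([x,y,z])-p)/.04
    jy=r.apply([0,1,0]); a=np.degrees(np.arctan2(jy[1],jy[0]))
    t=None
    if yaw is not None: t=-(((yaw-a)+90)%180-90)/6
    print("togo",s.round(3),"turn",t,"jaw angle",round(a,2),"tcp",p.round(4),"q",np.round(o["joint_pos"],2))
E
python3 -m pendant '[[0.8,-0.8,0,0.3,0],[1.9,-1.9,0,0.6,0],[3.0,-3.0,0,0.6,0],[4.1,-4.1,0,0.6,0],[5.2,-5.2,0,0.6,0]]'
python3 -m pendant '[[1.1,-1.1,0,0,0],[2.2,-2.2,0,0,0],[3.2,-3.1,0,0,0],[3.8,-3.7,0,0,0],[3.9,-3.8,0,0,0]]'
python3 -c "
from h import *
togo(.42,-.16,.23,100.7)
c=get_calibration('wrist');p,d=camera('wrist');cv2.imwrite('pics/w1.png',p[:,:,::-1]);print(R.from_quat(c['rotation']).apply([0,0,1]))
import json;json.dump({k:np.array(v).tolist() for k,v in c.items()},open('pics/w1.json','w'))"
```

```text
clock: 0.78
position: [0.3085, -0.348, 0.2313]
ee_rot: [0.995, 0.098, -0.0, 0.0]
ft_force: [1.9, 0.3, 0.3]
grip_width: 0.998
clock: 1.4
position: [0.4322, -0.1682, 0.2313]
ee_rot: [0.995, 0.1, 0.0, -0.0]
ft_force: [-0.2, -0.5, -0.5]
grip_width: 1.0
togo [-0.258 -0.261  0.032] turn 0.126980190500556 jaw angle -78.54 tcp [ 0.4322 -0.1682  0.2313] q [ 0.79  0.   -0.51  1.84  0.    1.3  -1.09]
[-0.29424361 -0.06017661 -0.95383409]
```

View pics/w1.png

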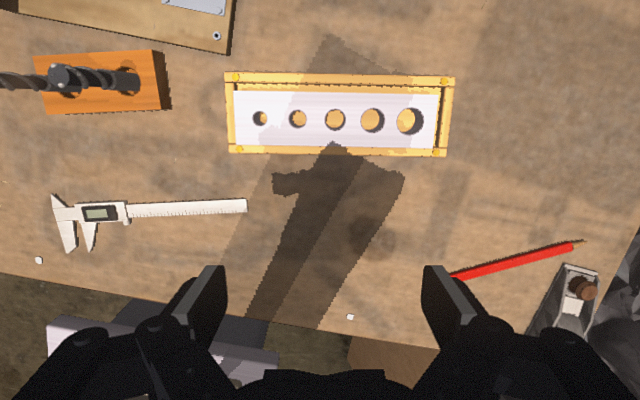

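The wrist view shows the stand at (340,114) with its five holes at (261..409, ~119). I'll measure them in both the top and wrist views.

```bash
cat >> h.py <<'E'
def holes(img,c,roi,z=.044,up=6,show=None):
    x0,y0,x1,y1=roi
    s=cv2.resize(img[y0:y1,x0:x1],None,fx=up,fy=up,interpolation=cv2.INTER_CUBIC)
    hsv=cv2.cvtColor(s,cv2.COLOR_BGR2HSV)
    w=((hsv[...,1]<70)&(hsv[...,2]>120)).astype(np.uint8)
    n,l,st,_=cv2.connectedComponentsWithStats(w); k=1+np.argmax(st[1:,4]); w=(l==k).astype(np.uint8)
    cs,h=cv2.findContours(w,cv2.RETR_CCOMP,cv2.CHAIN_APPROX_NONE)
    out=[]; 
    for q,hh in zip(cs,h[0]):
        if hh[3]>=0 and cv2.contourArea(q)>150:
            a=(q.reshape(-1,2)+.5)/up-.5+[x0,y0]; P=plane(c,a,z)
            (X,Y),r=cv2.minEnclosingCircle((P[:,:2]*1000).astype(np.float32)); M=cv2.moments((P[:,:2]*1e6).astype(np.float32))
            A=M["m00"]/1e6
            out.append([M["m10"]/M["m00"]/1e6,M["m01"]/M["m00"]/1e6,2*np.sqrt(A/np.pi),2*r,a[:,0].mean(),a[:,1].mean()])
    out=np.array(sorted(out,key=lambda r:r[4])); 
    o=cs[max(range(len(cs)),key=lambda i:cv2.contourArea(cs[i]))]; a=(o.reshape(-1,2)+.5)/up-.5+[x0,y0]; P=plane(c,a,z)
    rr=cv2.minAreaRect((P[:,:2]*1000).astype(np.float32))
    print("plate rect mm",np.round(rr[0],1),np.round(rr[1],1),rr[2]); print(out.round(4))
    if show is not None: cv2.drawContours(s,cs,-1,(0,0,255),1); cv2.imwrite(show,s)
    return out
E
python3 - <<'E'
from h import *
import json
holes(cv2.imread("pics/top0.png"),get_calibration("top"),(355,195,450,255),show="pics/ht.png")
holes(cv2.imread("pics/w1.png"),json.load(open("pics/w1.json")),(220,65,465,165),up=3,show="pics/hw.png")
E
```

```text
plate rect mm [ 491.4 -168.5] [ 54.4 196.3] 10.480973243713379
[[ 4.782000e-01 -9.730000e-02  1.090010e+01  1.185400e+01  3.769560e+02
   2.313333e+02]
 [ 4.849000e-01 -1.328000e-01  1.386010e+01  1.469490e+01  3.902024e+02
   2.277225e+02]
 [ 4.914000e-01 -1.681000e-01  1.698420e+01  1.802570e+01  4.033152e+02
   2.241970e+02]
 [ 4.981000e-01 -2.035000e-01  1.988260e+01  2.089190e+01  4.165077e+02
   2.206744e+02]
 [ 5.045000e-01 -2.392000e-01  2.293310e+01  2.384010e+01  4.296639e+02
   2.171783e+02]]
plate rect mm [ 491.5 -166.8] [ 51. 193.] 10.257043838500977
[[ 4.787000e-01 -9.620000e-02  1.286780e+01  1.347260e+01  2.596472e+02
   1.180944e+02]
 [ 4.853000e-01 -1.315000e-01  1.603610e+01  1.661570e+01  2.973152e+02
   1.185510e+02]
 [ 4.916000e-01 -1.667000e-01  1.904090e+01  2.011160e+01  3.349333e+02
   1.193333e+02]
 [ 4.981000e-01 -2.019000e-01  2.218900e+01  2.309720e+01  3.723689e+02
   1.202298e+02]
 [ 5.046000e-01 -2.371000e-01  2.500960e+01  2.591540e+01  4.095523e+02
   1.208927e+02]]
```

View pics/hw.png

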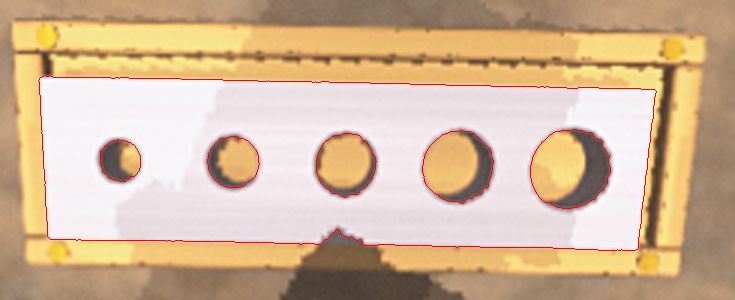

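```bash
python3 - <<'E'
from h import *
c=get_calibration("top"); d=np.load("pics/top0.npy")
print("blue,orange foot",plane(c,[(185,260),(222.5,228)],0.0).round(3))
print("vise",pts(c,d,[(200,320),(185,310),(210,315),(195,365),(200,302),(195,340)]).round(3))
togo(.45,.05,.231,-49); togo(.37,.25,.231,-49)
E
```

```text
blue,orange foot [[0.448 0.414 0.   ]
 [0.526 0.313 0.   ]]
vise [[0.296 0.345 0.112]
 [0.321 0.381 0.107]
 [0.305 0.324 0.106]
 [0.202 0.354 0.124]
 [0.336 0.348 0.099]
 [0.254 0.354 0.123]]
togo [ 1.527e+00 -5.280e+00  5.000e-03] turn -4.9385943677239865 jaw angle -78.63 tcp [ 0.4317 -0.1691  0.2312] q [ 0.79  0.   -0.51  1.84  0.    1.3  -1.09]
togo [ 5.5200e-01 -1.0577e+01  7.0000e-03] turn -4.9385943677239865 jaw angle -78.63 tcp [ 0.4317 -0.1691  0.2312] q [ 0.79  0.   -0.51  1.84  0.    1.3  -1.09]
```

```bash

python3 -m pendant '[[0.4,-1.1,0,-1,0],[0.8,-2.5,0,-2,0.1],[1.2,-4.0,0,-3,0.2],[1.5,-5.4,0,-4,0.3],[1.5,-6.8,0,-5,0.3]]'
python3 -c "
from h import *
togo(.37,.25,.231,-49)"
```

```text
clock: 2.08
position: [0.4372, 0.1084, 0.2313]
ee_rot: [0.936, 0.353, 0.0, 0.0]
ft_force: [1.4, 0.4, -0.8]
grip_width: 0.701
togo [ 1.074 -3.768  0.006] turn 0.051053598732134255 jaw angle -48.69 tcp [0.4372 0.1084 0.2313] q [ 0.5  -0.02 -0.82  1.86 -0.02  1.3  -1.16]
```

```bash

python3 -m pendant '[[0.4,-1.3,0,0,0.3],[0.8,-2.6,0,0,0.3],[1.0,-3.5,0,0,0.3],[1.0,-3.8,0,0,0.3],[1.0,-3.8,0,0,0.3]]'
python3 -c "
from h import *
togo(.454,.334,.231,-49)
c=get_calibration('wrist');p,d=camera('wrist');cv2.imwrite('pics/w2.png',p[:,:,::-1]);np.save('pics/w2.npy',d)
import json;json.dump({k:np.array(v).tolist() for k,v in c.items()},open('pics/w2.json','w'))"
```

```text
clock: 2.7
position: [0.3674, 0.2477, 0.2312]
ee_rot: [0.936, 0.352, -0.0, 0.0]
ft_force: [0.6, -0.5, -0.1]
grip_width: 0.698
togo [ 3.05  -0.197  0.004] turn 0.03136620480745952 jaw angle -48.81 tcp [0.3674 0.2477 0.2312] q [ 0.35 -0.04 -1.    1.87 -0.04  1.3  -1.49]
```

View pics/w2.png

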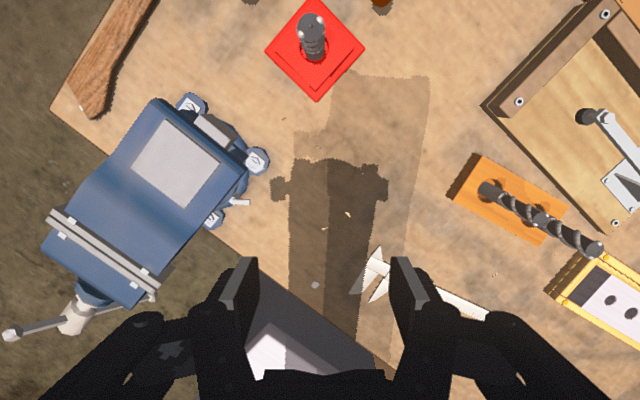

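```bash
python3 - <<'E'
from h import *
p=cv2.imread("pics/w2.png");cv2.imwrite("pics/c4.png",cv2.resize(p[0:110,255:375],None,fx=5,fy=5,interpolation=cv2.INTER_CUBIC))
E
```

```text
(no output)
```

View pics/c4.png

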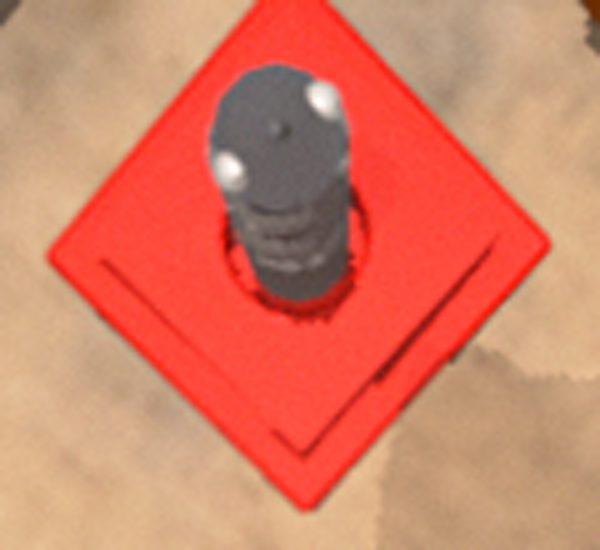

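```bash
python3 - <<'E'
from h import *
import json
c=json.load(open("pics/w2.json"));d=np.load("pics/w2.npy")
f=lambda u,v:(255+(u+.5)/5-.5,(v+.5)/5-.5)
print("tip",plane(c,[f(280,130)],.12), pts(c,d,[f(280,130)]))
e=plane(c,[f(210,140),f(350,140)],.115);print("diam",np.linalg.norm(e[0]-e[1]))
print("shank edges z.03",plane(c,[f(252,260),f(350,260)],.035), "bottom",plane(c,[f(302,300)],.024))
e=plane(c,[f(226,240),f(370,240)],.024);print("cup hole",e.mean(0),np.linalg.norm(e[0]-e[1]))
e=plane(c,[f(47,257),f(551,245),f(308,512)],.006);print("foot",e.round(4),(e[0]+e[1])/2)
E
```

```text
tip [[0.4558358  0.33689783 0.12      ]] [[0.45579692 0.33684911 0.12032454]]
diam 0.01951383168101983
shank edges z.03 [[0.44590848 0.33930369 0.035     ]
 [0.45788256 0.32559269 0.035     ]] bottom [[0.44746302 0.32872949 0.024     ]]
cup hole [0.45506482 0.33628755 0.024     ] 0.027533109784268785
foot [[0.421  0.3743 0.006 ]
 [0.4894 0.2993 0.006 ]
 [0.4181 0.3023 0.006 ]] [0.45519596 0.33682145 0.006     ]
```

Candidates were the steel bit in the red cup (311,26 in this view), the keep-block bits (490,190) and (595,248), and the orange, blue and cyan look-alikes. I choose the steel bit in the red cup. Its diameter looks like 18–20 mm, so I'll gauge it with the jaws.

```bash

python3 -c "
from h import *
togo(.4557,.336,.231,-49)"
python3 -m pendant '[[0.7,0,0,0,0.3],[1.6,-0.1,0,0,0.3],[2.5,-0.2,0,0,0.3],[3.1,-0.25,0,0,0.3],[3.11,-0.25,0,0,0.3]]'
python3 -c "
from h import *
togo(.4557,.336,.074,-49)
p,d=camera('wrist');cv2.imwrite('pics/w3.png',p[:,:,::-1])"
```

```text
togo [ 3.115e+00 -2.300e-01  3.000e-03] turn 0.019035115809567554 jaw angle -48.89 tcp [0.3679 0.2471 0.2312] q [ 0.35 -0.04 -1.    1.87 -0.04  1.3  -1.49]
clock: 3.38
position: [0.4557, 0.3372, 0.2299]
ee_rot: [0.936, 0.351, -0.001, -0.0]
ft_force: [-1.1, -0.7, 0.6]
grip_width: 0.698
togo [-0.013  0.029  3.899] turn 0.017673116217203244 jaw angle -48.89 tcp [0.4557 0.3372 0.2299] q [ 0.1   0.37 -1.02  1.58  0.32  1.37 -1.8 ]
```

View pics/w3.png

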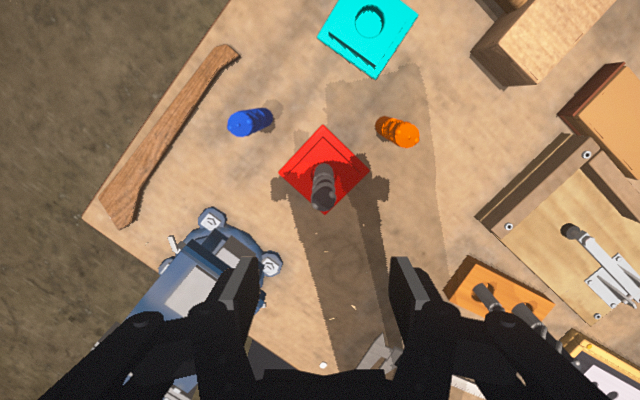

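The bit stands centred between the open fingers at (323,190), and the blue and orange look-alikes are clear of them. I'm descending.

```bash

python3 -m pendant '[[0,0.03,0.7,0,0.3],[0,0.03,1.7,0,0.3],[0,0.03,2.7,0,0.3],[0,0.03,3.6,0,0.3],[0,0.03,3.9,0,0.3]]'
python3 -m pendant '[[0,0,0,0,0.3],[0,0,0,0,0.5],[0,0,0,0,0.6]]' 30
python3 -c "
from h import *
togo(.4557,.336,.074,-49)
p,d=camera('wrist');cv2.imwrite('pics/w4.png',p[:,:,::-1])"
```

```text
clock: 4.05
position: [0.4545, 0.3349, 0.0735]
ee_rot: [0.936, 0.351, -0.001, 0.001]
ft_force: [0.8, -0.1, -0.5]
grip_width: 0.699
clock: 4.42
position: [0.4554, 0.3377, 0.0765]
ee_rot: [0.936, 0.352, 0.001, -0.0]
ft_force: [0.5, -0.2, -0.3]
grip_width: 0.399
togo [-0.022  0.037  0.063] turn 0.03658132386260841 jaw angle -48.78 tcp [0.4554 0.3377 0.0765] q [ 0.03  0.52 -0.93  1.75  0.46  1.11 -1.9 ]
```

View pics/w4.png

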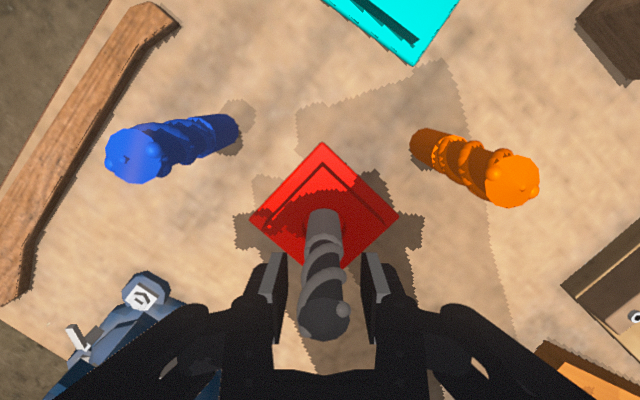

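The bit is centred between the pads at (325,300), so I'm closing.

```bash

python3 -m pendant '[[0,0,0,0,0.7],[0,0,0,0,0.75],[0,0,0,0,0.8],[0,0,0,0,0.85],[0,0,0,0,0.85]]' 50
python3 -m pendant '[[0,0,0,0,0.9],[0,0,0,0,0.95],[0,0,0,0,1],[0,0,0,0,1],[0,0,0,0,1]]' 70
python3 -c "
from h import *
togo(.4557,.336,.074,-49);o=manip.get_obs();print(o['grip_width']*85,o['ft_force'])"
```

```text
clock: 5.1
position: [0.4549, 0.3375, 0.0755]
ee_rot: [0.936, 0.352, 0.0, -0.0]
ft_force: [-0.5, -0.3, 3.8]
grip_width: 0.234
clock: 5.72
position: [0.4549, 0.3375, 0.0756]
ee_rot: [0.936, 0.352, 0.0, 0.0]
ft_force: [-0.6, -0.5, 5.2]
grip_width: 0.234
togo [-0.01   0.041  0.039] turn 0.03824101010941661 jaw angle -48.77 tcp [0.4549 0.3375 0.0756] q [ 0.03  0.52 -0.93  1.75  0.46  1.11 -1.9 ]
19.89044095303491 [-0.62850595 -0.47392202  5.23029376]
```

```bash

python3 -m pendant '[[0,0,-0.3,0,1],[0,0,-1.2,0,1],[0,0,-2.4,0,1],[0,0,-3.6,0,1],[0,0,-4.2,0,1]]'
python3 -m pendant '[[0,0,0,0,1]]'
python3 -c "
from h import *
import json
o=manip.get_obs();print(o['grip_width']*85,o['ft_force'])
for n in ('wrist','side'):
  c=get_calibration(n);p,d=camera(n);cv2.imwrite('pics/%s5.png'%n,p[:,:,::-1]);np.save('pics/%s5.npy'%n,d)
  json.dump({k:np.array(v).tolist() for k,v in c.items()},open('pics/%s5.json'%n,'w'))
p=cv2.imread('pics/side5.png');q=proj(get_calibration('side'),o['position'])[0];print(q)
"
```

```text
clock: 6.35
position: [0.4549, 0.3378, 0.2462]
ee_rot: [0.936, 0.352, 0.001, -0.0]
ft_force: [1.0, 0.1, -1.2]
grip_width: 0.235
clock: 6.48
position: [0.4551, 0.3378, 0.2448]
ee_rot: [0.936, 0.352, 0.001, -0.0]
ft_force: [0.0, 0.5, -3.5]
grip_width: 0.233
19.786854142405833 [ 0.03869051  0.46039559 -3.48635004]
[292.52648001 168.15652733]
```

View pics/wrist5.png

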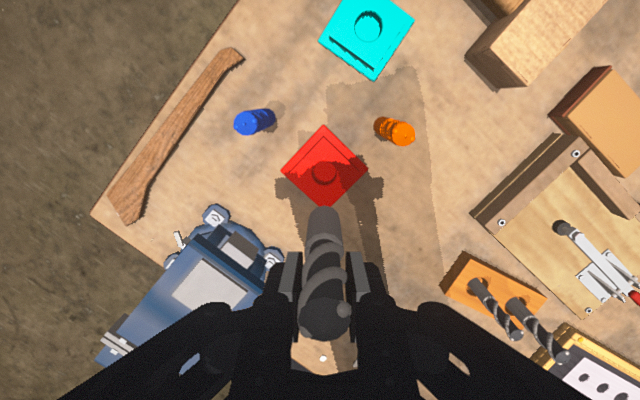

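View pics/side5.png

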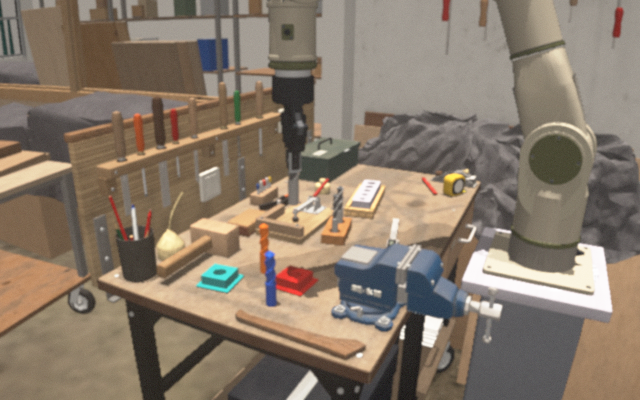

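```bash
python3 - <<'E'
from h import *
import json
p=cv2.imread("pics/wrist5.png");d=np.load("pics/wrist5.npy");c=json.load(open("pics/wrist5.json"))
cv2.imwrite("pics/c5.png",cv2.resize(p[190:345,270:380],None,fx=5,fy=3.8,interpolation=cv2.INTER_CUBIC))
print(d[208:250:6,305:343:3].round(3))
p2=p
q=p.astype(int)
for v in range(208,240,4):
    print(v,[tuple(q[v,x]) for x in (303,305,306,307,308,309,310)],[tuple(q[v,x]) for x in (336,337,338,339,340,341,342)])
E
```

```text
[[0.407 0.41  0.408 0.408 0.217 0.215 0.214 0.213 0.215 0.218 0.408 0.407
  0.408]
 [0.41  0.411 0.214 0.208 0.205 0.204 0.202 0.204 0.204 0.205 0.212 0.41
  0.41 ]
 [0.413 0.217 0.203 0.196 0.195 0.194 0.192 0.192 0.194 0.197 0.2   0.206
  0.414]
 [0.415 0.198 0.192 0.186 0.185 0.184 0.184 0.184 0.184 0.186 0.188 0.196
  0.416]
 [0.417 0.187 0.183 0.178 0.178 0.176 0.174 0.176 0.178 0.177 0.181 0.186
  0.417]
 [0.42  0.177 0.175 0.174 0.174 0.174 0.173 0.173 0.174 0.175 0.175 0.177
  0.185]
 [0.181 0.175 0.175 0.169 0.17  0.167 0.16  0.161 0.162 0.164 0.165 0.167
  0.176]]
208 [(np.int64(83), np.int64(106), np.int64(132)), (np.int64(82), np.int64(108), np.int64(131)), (np.int64(80), np.int64(104), np.int64(131)), (np.int64(83), np.int64(105), np.int64(129)), (np.int64(81), np.int64(103), np.int64(131)), (np.int64(84), np.int64(106), np.int64(131)), (np.int64(82), np.int64(104), np.int64(130))] [(np.int64(79), np.int64(103), np.int64(131)), (np.int64(83), np.int64(105), np.int64(133)), (np.int64(81), np.int64(105), np.int64(131)), (np.int64(80), np.int64(105), np.int64(132)), (np.int
[... 3872 characters left out ...]
p.int64(83), np.int64(97)), (np.int64(75), np.int64(92), np.int64(117))]
236 [(np.int64(80), np.int64(104), np.int64(131)), (np.int64(79), np.int64(101), np.int64(127)), (np.int64(74), np.int64(87), np.int64(101)), (np.int64(73), np.int64(76), np.int64(83)), (np.int64(77), np.int64(77), np.int64(86)), (np.int64(76), np.int64(79), np.int64(88)), (np.int64(71), np.int64(77), np.int64(84))] [(np.int64(75), np.int64(84), np.int64(90)), (np.int64(74), np.int64(79), np.int64(85)), (np.int64(76), np.int64(79), np.int64(86)), (np.int64(72), np.int64(77), np.int64(85)), (np.int64(75), np.int64(79), np.int64(87)), (np.int64(70), np.int64(73), np.int64(82)), (np.int64(75), np.int64(90), np.int64(114))]
```

View pics/c5.png

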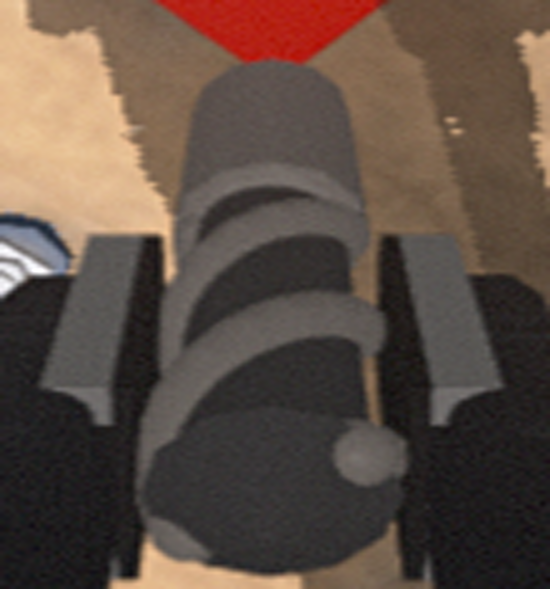

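```bash
python3 - <<'E'
from h import *
import json
c=json.load(open("pics/wrist5.json"))
L=[(309,216),(308.3,220),(307.4,224),(307,228),(306.4,232),(306,236)]
Rr=[(338.3,216),(339.4,220),(340.3,224),(341,228),(341.3,232),(342,236)]
a=rays(c,L);b=rays(c,Rr)
A=np.arctan2(a[:,1],a[:,0]);B=np.arctan2(b[:,1],b[:,0]); print(np.degrees(A),np.degrees(B))
al=(A-B)/2; print(np.degrees(al))
tcp=np.array([.4551,.3378]);D=tcp-np.array(c["position"])[:2];print("D",np.linalg.norm(D),"axis ang",np.degrees(np.arctan2(D[1],D[0])),np.degrees((A+B)/2))
print("diam",2e3*np.linalg.norm(D)*np.sin(abs(al)))
E
```

```text
[-146.18829541 -146.28981075 -146.47965661 -146.42795726 -146.46854043
 -146.42028419] [-131.16049416 -130.87326538 -130.699418   -130.62811493 -130.73889033
 -130.67050436]
[-7.51390063 -7.70827268 -7.89011931 -7.89992116 -7.86482505 -7.87488992]
D 0.07691207056124874 axis ang -138.5991076131468 [-138.67439478 -138.58153807 -138.5895373  -138.5280361  -138.60371538
 -138.54539427]
diam [20.11507908 20.6323194  21.11601362 21.1420796  21.048746   21.07551303]
```

```bash
python3 - <<'E'
from h import *
import json
c=json.load(open("pics/wrist5.json"));d=np.load("pics/wrist5.npy");cp=np.array(c["position"])
uv=[(u,v) for v in range(214,237,1) for u in range(320,329)]
P=pts(c,d,uv);h=np.linalg.norm(P[:,:2]-cp[:2],axis=1)
g=h.reshape(-1,9).mean(1);print(g.round(4));s=np.sin(np.radians(7.87));print("diam by depth",2*np.median(g)*s/(1-s), P[:,2].min(),P[:,2].max())
# keep bits in wrist2 and wrist5 crops
a=cv2.imread("pics/w2.png")[140:270,440:620];cv2.imwrite("pics/c6.png",cv2.resize(a,None,fx=4.4,fy=4.4,interpolation=cv2.INTER_CUBIC))
a=cv2.imread("pics/side0.png")[170:250,310:370];cv2.imwrite("pics/c7.png",cv2.resize(a,None,fx=7,fy=7,interpolation=cv2.INTER_CUBIC))
E
```

```text
[0.0659 0.0585 0.0658 0.0659 0.0658 0.0659 0.0658 0.0657 0.066  0.0658
 0.0659 0.0657 0.0658 0.0659 0.0659 0.0659 0.0659 0.0657 0.0657 0.066
 0.0665 0.067  0.0675]
diam by depth 0.020904368537464805 0.19434743312376923 0.38781700609830333
```

View pics/c6.png

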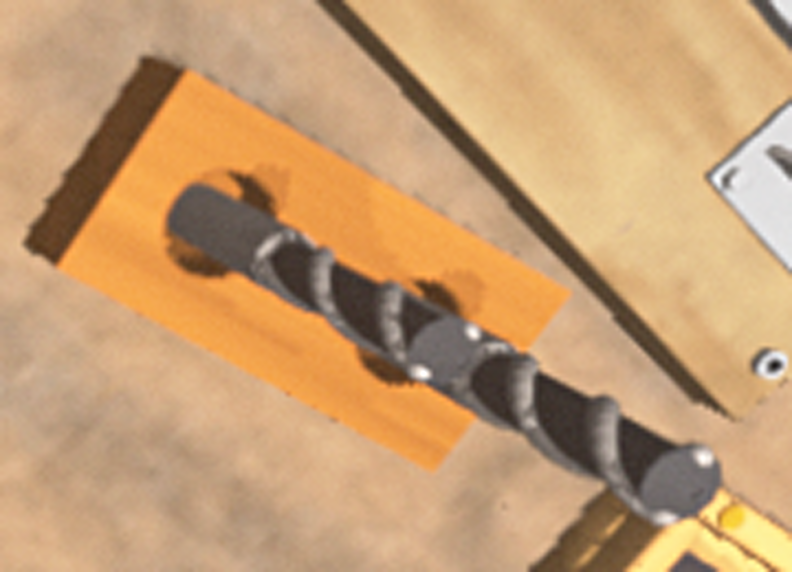

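View pics/c7.png

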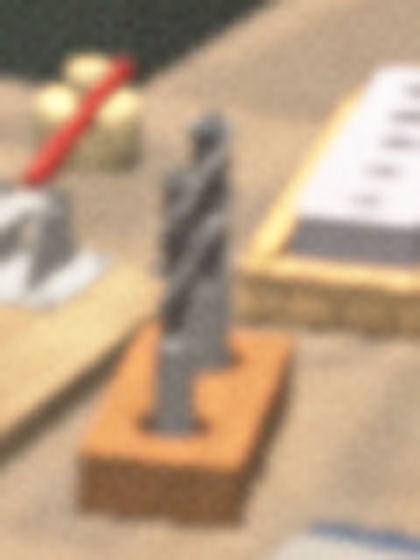

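The shank measures 21.1 mm by silhouette and 20.9 mm by depth, and both keep-block bits are slimmer. So the held bit is bit_21 and it goes in the fourth hole, at about (0.498, -0.203). I'll carry it there.

```bash
python3 -c "
from h import *
togo(.48,.07,.245,-79.7);togo(.498,-.2027,.245,-79.7)"
```

```text
togo [-3.916  5.438 -0.064] turn 5.154008314107564 jaw angle -48.78 tcp [0.4545 0.3368 0.2422] q [ 0.11  0.36 -1.03  1.56  0.31  1.4  -1.79]
togo [-8.07  10.862 -0.057] turn 5.154008314107564 jaw angle -48.78 tcp [0.4545 0.3368 0.2422] q [ 0.11  0.36 -1.03  1.56  0.31  1.4  -1.79]
```

```bash

python3 -m pendant '[[-0.4,0.5,0,0.5,1],[-1.2,1.6,0,1.5,1],[-2.1,2.8,0,2.5,1],[-3.0,4.1,0,3.5,1],[-3.9,5.4,0,4.5,1]]'
python3 -c "
from h import *
togo(.498,-.2027,.18,-79.7)"
```

```text
clock: 7.2
position: [0.4787, 0.0711, 0.2418]
ee_rot: [0.993, 0.122, -0.001, 0.0]
ft_force: [1.3, 0.1, -1.9]
grip_width: 0.233
togo [-1.186  6.758  1.548] turn 0.6175397958869411 jaw angle -75.99 tcp [0.4787 0.0711 0.2418] q [ 0.61  0.08 -0.88  1.77  0.06  1.33 -1.61]
```

```bash

python3 -m pendant '[[-0.2,1.4,0,0.3,1],[-0.5,2.8,0,0.6,1],[-0.8,4.2,0.1,0.6,1],[-1.0,5.5,0.5,0.6,1],[-1.2,6.5,1.0,0.6,1]]'
python3 -m pendant '[[0,0.25,0.3,0,1],[0,0.25,0.5,0,1],[0,0.25,0.5,0,1],[0,0.25,0.5,0,1]]'
cat >> h.py <<'E'
import json
def snap(n,tag):
    c=get_calibration(n);p,d=camera(n);cv2.imwrite(f'pics/{tag}.png',p[:,:,::-1]);np.save(f'pics/{tag}.npy',d)
    json.dump({k:np.array(v).tolist() for k,v in c.items()},open(f'pics/{tag}.json','w'))
def ld(tag): return cv2.imread(f'pics/{tag}.png'),np.load(f'pics/{tag}.npy'),json.load(open(f'pics/{tag}.json'))
E
python3 -c "
from h import *
snap('wrist','w6')
togo(.498,-.2027,.18,-79.7)"
```

```text
clock: 7.82
position: [0.496, -0.1927, 0.2012]
ee_rot: [0.996, 0.092, -0.001, -0.0]
ft_force: [-0.9, -0.5, -2.0]
grip_width: 0.235
clock: 8.32
position: [0.4993, -0.1989, 0.1839]
ee_rot: [0.996, 0.094, 0.0, 0.0]
ft_force: [-0.2, -0.1, -2.1]
grip_width: 0.235
togo [-0.048  0.081  0.1  ] turn 0.06954903420274643 jaw angle -79.28 tcp [ 0.4993 -0.1992  0.184 ] q [ 0.87  0.23 -0.65  1.73  0.15  1.23 -1.2 ]
```

View pics/w6.png

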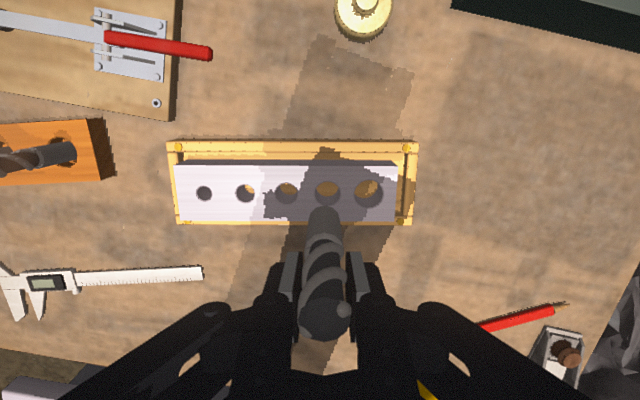

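The bit hangs over the stand with the fourth hole at (328,190). The scale reads about 2.0 N, which fits a 21 mm bit. I'm re-measuring the holes from here.

```bash
sed -i 's/up=6,show=None/up=6,show=None,V=120,S=70/; s/hsv\[...,1\]<70)&(hsv\[...,2\]>120/hsv[...,1]<S)\&(hsv[...,2]>V/' h.py; python3 - <<'E'
from h import *
p,d,c=ld("w6")
for v in (75,90): holes(p,c,(165,150,405,203),up=4,show="pics/hw6.png",V=v,S=60)
E
```

```text
plate rect mm [ 502.4 -164.7] [ 38.1 192.6] 10.680784225463867
[[ 4.898000e-01 -1.342000e-01  7.810600e+00  1.094080e+01  2.486594e+02
   1.888475e+02]
 [ 4.962000e-01 -1.676000e-01  1.231650e+01  1.611050e+01  2.877942e+02
   1.886509e+02]
 [ 5.026000e-01 -2.009000e-01  1.597540e+01  1.978450e+01  3.269591e+02
   1.885589e+02]
 [ 5.088000e-01 -2.343000e-01  1.831480e+01  2.248870e+01  3.659731e+02
   1.885300e+02]]
plate rect mm [ 502.3 -164.7] [ 38.  192.6] 10.671765327453613
[[ 4.804000e-01 -9.450000e-02  7.944400e+00  1.181560e+01  2.029665e+02
   1.917682e+02]
 [ 4.885000e-01 -1.312000e-01  1.023880e+01  1.579270e+01  2.433158e+02
   1.908132e+02]
 [ 5.170000e-01 -1.591000e-01  3.793600e+00  1.636110e+01  2.812500e+02
   1.636218e+02]
 [ 4.939000e-01 -1.654000e-01  1.533230e+01  1.973440e+01  2.836105e+02
   1.931590e+02]
 [ 5.317000e-01 -2.397000e-01  6.595000e+00  2.877290e+01  3.779979e+02
   1.642427e+02]]
```

View pics/hw6.png

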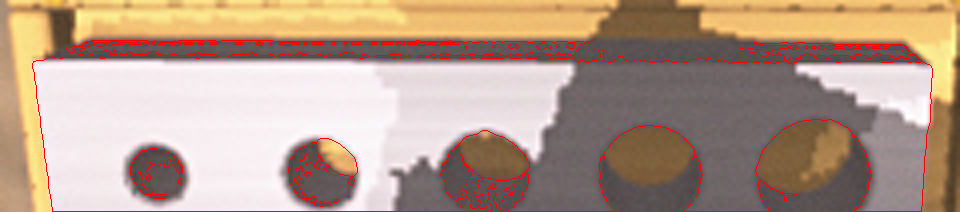

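```bash
python3 - <<'E'
from h import *
p,d,c=ld("w6")
t=np.linspace(0,2*np.pi,73)
s=cv2.resize(p[140:240,280:390],None,fx=7,fy=6,interpolation=cv2.INTER_CUBIC)
s=cv2.convertScaleAbs(s,alpha=1.5)
for r,col in ((.0111,(0,255,0)),(.0121,(255,0,0))):
    P=np.c_[.4981+r*np.cos(t),-.2022+r*np.sin(t),.044+0*t-(0.001 if r<.012 else 0)]
    q=proj(c,P); q=((q-[280,140]+.5)*[7,6]-.5); cv2.polylines(s,[q.round().astype(np.int32)],True,col,1)
cv2.imwrite("pics/c8.png",s)
E
```

```text
(no output)
```

View pics/c8.png

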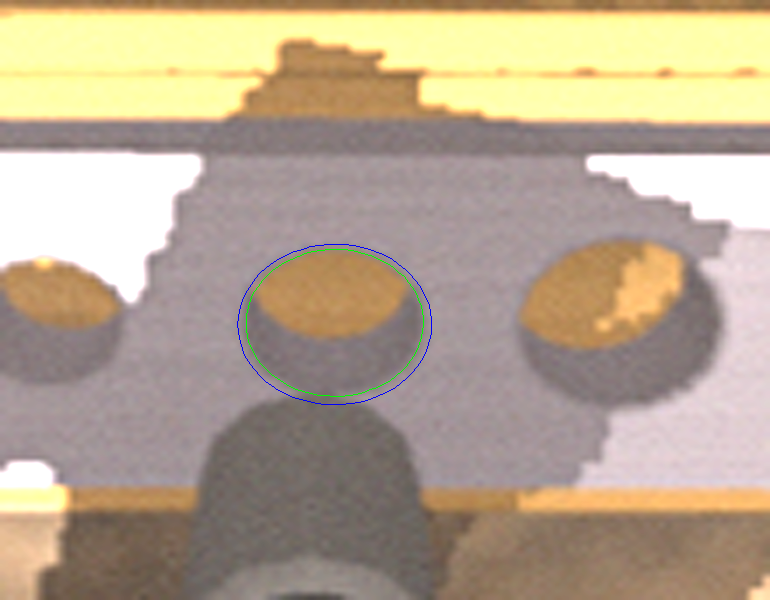

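```bash
python3 -c "
from h import *
togo(.4975,-.2023,.122,-79.7)"
python3 -m pendant '[[-0.06,0.07,0.6,0.05,1],[-0.06,0.07,1.2,0.05,1],[-0.06,0.07,1.5,0.05,1],[-0.06,0.07,1.55,0.05,1],[-0.06,0.07,1.55,0.05,1]]'
python3 -m pendant '[[0,0,0,0,1],[0,0,0,0,1],[0,0,0,0,1]]'
python3 -c "
from h import *
togo(.4975,-.2023,.122,-79.7)
snap('wrist','w7')"
```

```text
togo [-0.06   0.067  1.55 ] turn 0.06954903420274643 jaw angle -79.28 tcp [ 0.4993 -0.1992  0.184 ] q [ 0.87  0.23 -0.65  1.73  0.15  1.23 -1.2 ]
clock: 9.0
position: [0.4976, -0.2033, 0.1221]
ee_rot: [0.996, 0.09, 0.001, 0.0]
ft_force: [0.6, 0.3, -2.1]
grip_width: 0.232
clock: 9.38
position: [0.4971, -0.2034, 0.1216]
ee_rot: [0.996, 0.09, 0.0, 0.0]
ft_force: [-0.3, -0.3, -2.5]
grip_width: 0.232
togo [ 0.014 -0.025 -0.011] turn 0.00417991098174042 jaw angle -79.67 tcp [ 0.4971 -0.2034  0.1216] q [ 0.86  0.3  -0.63  1.8   0.19  1.11 -1.24]
```

View pics/w7.png

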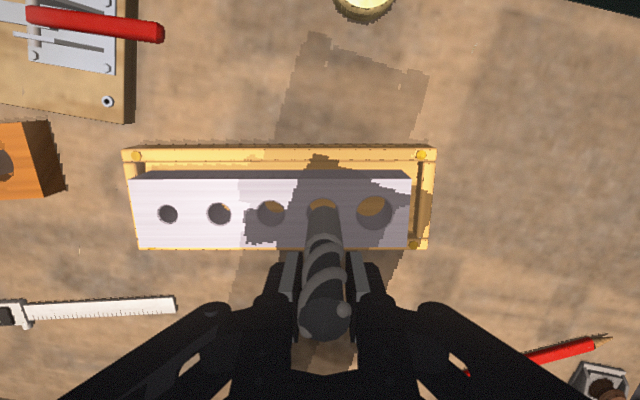

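```bash
cat > ov.py <<'E'
from h import *
import sys
def ov(tag,tcp,hole,bit,out,x0=285,y0=175,x1=395,y1=260):
    p,d,c=ld(tag); t=np.linspace(0,2*np.pi,73)
    s=cv2.convertScaleAbs(cv2.resize(p[y0:y1,x0:x1],None,fx=7,fy=7,interpolation=cv2.INTER_CUBIC),alpha=1.5)
    def dr(x,y,z,r,col):
        q=proj(c,np.c_[x+r*np.cos(t),y+r*np.sin(t),z+0*t]); q=((q-[x0,y0]+.5)*7-.5); cv2.polylines(s,[q.round().astype(np.int32)],True,col,1)
    u=np.array([-.1803,.9836])*.036
    dr(*hole,.043,.0111,(0,255,0)); dr(hole[0]-u[0],hole[1]-u[1],.043,.0126,(0,255,0)); dr(hole[0]+u[0],hole[1]+u[1],.043,.0096,(0,255,0))
    for k in (0,.02,.04): dr(*bit,tcp[2]-.0675+k,.0105,(0,0,255))
    cv2.imwrite(out,s)
E
python3 -c "
from ov import *
ov('w7',(.4971,-.2034,.1216),(.4981,-.2022),(.4971+.0006,-.2034+.0001),'pics/c9.png')"
```

```text
(no output)
```

View pics/c9.png

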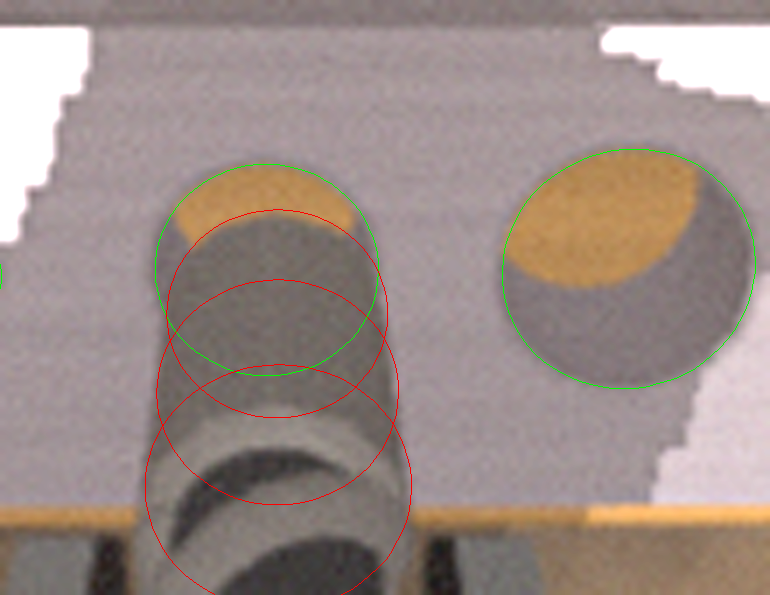

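```bash
cat > axis.py <<'E'
from h import *
from scipy.optimize import least_squares
def axis(tag,zlo,zhi,guess,r=.0105):
    p,d,c=ld(tag)
    uv=[(u,v) for v in range(195,245) for u in range(300,350)]
    P=pts(c,d,uv); m=(P[:,2]>zlo)&(P[:,2]<zhi)&(np.hypot(P[:,0]-guess[0],P[:,1]-guess[1])<.013); P=P[m]
    f=lambda a:np.hypot(P[:,0]-a[0]-a[2]*(P[:,2]-zlo),P[:,1]-a[1]-a[3]*(P[:,2]-zlo))-r
    s=least_squares(f,[*guess,0,0],loss="soft_l1",f_scale=.0005)
    s2=least_squares(lambda a:f([*a,0,0]),guess,loss="soft_l1",f_scale=.0005)
    g=lambda a:np.hypot(P[:,0]-a[0],P[:,1]-a[1])-a[2]
    s3=least_squares(g,[*guess,r],loss="soft_l1",f_scale=.0005)
    print(tag,len(P),"axis at zlo, tilt",s.x.round(4),"upright",s2.x.round(4),"free r",s3.x.round(4),"rms",np.std(s2.fun).round(5))
    return s2.x
E
python3 - <<'E'
from axis import *
axis("w7",.06,.098,(.4977,-.2033))
axis("wrist5",.185,.222,(.4551,.3378))
p,d,c=ld("w7")
P=pts(c,d,[(u,v) for v in range(200,216) for u in (322,323,324,325)]).reshape(16,4,3)
print(P[:,:,2].mean(1).round(4))
E
```

```text
w7 719 axis at zlo, tilt [ 0.4975 -0.2029 -0.0009 -0.0011] upright [ 0.4975 -0.2029] free r [ 0.4978 -0.2028  0.0102] rms 0.00021
wrist5 715 axis at zlo, tilt [ 0.4555  0.3384 -0.0022 -0.0006] upright [0.4555 0.3384] free r [0.4557 0.3386 0.0102] rms 0.00022
[0.0119 0.0119 0.0116 0.0122 0.0118 0.0336 0.0572 0.0593 0.062  0.064
 0.0655 0.067  0.0695 0.0716 0.0729 0.0747]
```

```bash

python3 -m pendant '[[0.02,-0.015,0.05,0,1],[0.02,-0.015,0.12,0,1],[0.02,-0.015,0.2,0,1],[0.02,-0.015,0.2,0,1]]'
python3 -c "
from h import *
togo(.4981,-.2022,.079,-79.7);snap('wrist','w8');o=manip.get_obs();print(o['ft_force'],o['torque'])
from axis import *
axis('w8',.055,.09,(.4977,-.2033))
from ov import ov
ov('w8',o['position'],(.4981,-.2022),(.4981,-.2022),'pics/c10.png')"
```

```text
clock: 9.93
position: [0.4975, -0.2025, 0.1129]
ee_rot: [0.996, 0.09, -0.0, -0.0]
ft_force: [0.2, -0.3, -1.4]
grip_width: 0.235
togo [ 0.017 -0.005  0.848] turn 0.004634540945164171 jaw angle -79.67 tcp [ 0.4975 -0.2025  0.1129] q [ 0.85  0.31 -0.63  1.81  0.2   1.09 -1.24]
[-0.8959932   0.50792498 -2.27806692] [0.00929092 0.0074854  0.02495705]
w8 687 axis at zlo, tilt [ 4.978e-01 -2.020e-01  6.000e-04 -3.000e-04] upright [ 0.4978 -0.202 ] free r [ 0.4981 -0.2019  0.0102] rms 0.00023
```

View pics/c10.png

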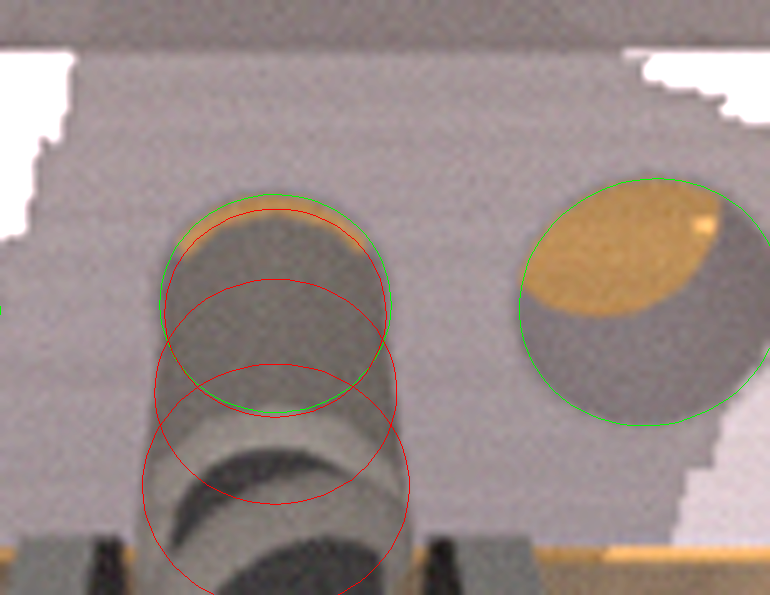

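The bit foot is aligned with the hole to within about 0.4 mm, and the orange floor shows as an even crescent. I'm feeling downward in small steps.

```bash

python3 -m pendant '[[0.01,0,0.04,0,1],[0.01,0,0.08,0,1]]'
python3 -m pendant '[[0,0,0.03,0,1],[0,0,0.05,0,1]]'
python3 -m pendant '[[0,0,0.03,0,1],[0,0,0.05,0,1]]'
```

```text
clock: 10.22
position: [0.4981, -0.2025, 0.1101]
ee_rot: [0.996, 0.09, 0.0, 0.0]
ft_force: [-0.2, -0.6, -1.8]
grip_width: 0.231
clock: 10.48
position: [0.4981, -0.2025, 0.108]
ee_rot: [0.996, 0.09, -0.0, 0.0]
ft_force: [0.7, 0.2, -1.4]
grip_width: 0.234
clock: 10.72
position: [0.4981, -0.2025, 0.106]
ee_rot: [0.996, 0.09, 0.0, 0.0]
ft_force: [1.0, 0.5, -2.8]
grip_width: 0.234
```

```bash

python3 -m pendant '[[0,0,0.04,0,1],[0,0,0.06,0,1]]'
python3 -m pendant '[[0,0,0.04,0,1],[0,0,0.08,0,1]]'
python3 -c "
from h import *
togo(.4981,-.2022,.079,-79.7);snap('wrist','w9');o=manip.get_obs();print(o['ft_force'],o['torque'])
p,d,c=ld('w9');cv2.imwrite('pics/c11.png',cv2.convertScaleAbs(cv2.resize(p[185:270,285:395],None,fx=6,fy=6,interpolation=cv2.INTER_CUBIC),alpha=1.5))
"
```

```text
clock: 10.98
position: [0.4981, -0.2025, 0.1036]
ee_rot: [0.996, 0.09, 0.0, 0.0]
ft_force: [-0.6, 0.2, -3.1]
grip_width: 0.236
clock: 11.22
position: [0.4981, -0.2025, 0.1004]
ee_rot: [0.996, 0.09, 0.0, 0.0]
ft_force: [0.7, 0.2, -3.5]
grip_width: 0.231
togo [ 0.001 -0.007  0.535] turn 0.004797845557317733 jaw angle -79.67 tcp [ 0.4981 -0.2025  0.1004] q [ 0.85  0.32 -0.63  1.82  0.21  1.07 -1.25]
[ 7.89916952e-01 -2.52218155e-03 -2.79511434e+00] [-0.03519248  0.06705054 -0.03717758]
```

View pics/c11.png

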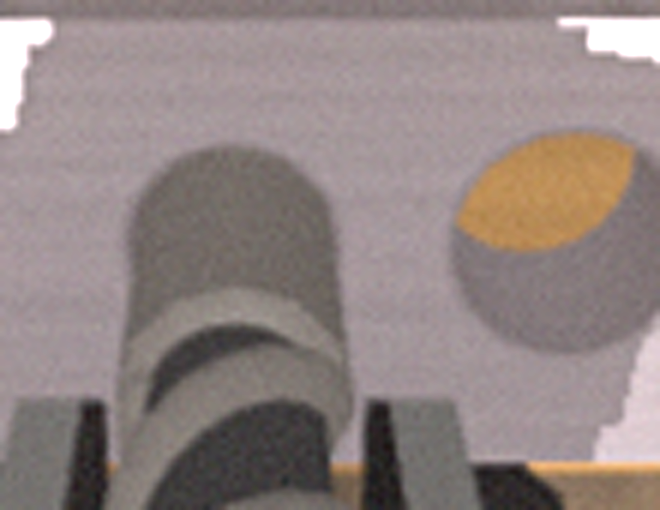

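The bit is in the hole with no side force. I'm continuing down.

```bash

python3 -m pendant '[[0,0,0.05,0,1],[0,0,0.1,0,1],[0,0,0.15,0,1]]'
python3 -m pendant '[[0,0,0.05,0,1],[0,0,0.1,0,1],[0,0,0.15,0,1]]'
python3 -c "
from h import *
togo(.4981,-.2022,.079,-79.7);o=manip.get_obs();print(o['ft_force'],o['torque'])"
```

```text
clock: 11.65
position: [0.4981, -0.2025, 0.0944]
ee_rot: [0.996, 0.09, 0.0, 0.0]
ft_force: [0.3, -0.3, -1.8]
grip_width: 0.232
clock: 12.02
position: [0.4981, -0.2025, 0.0884]
ee_rot: [0.996, 0.09, 0.0, 0.0]
ft_force: [-0.3, 0.3, -2.4]
grip_width: 0.233
togo [ 0.002 -0.008  0.234] turn 0.00449428533343621 jaw angle -79.67 tcp [ 0.4981 -0.2025  0.0884] q [ 0.84  0.34 -0.62  1.83  0.23  1.05 -1.26]
[-0.25625453  0.28396122 -2.36675464] [0.00167962 0.0088073  0.02389265]
```

```bash

python3 -m pendant '[[0,0,0.05,0,1],[0,0,0.1,0,1],[0,0,0.15,0,1]]'
python3 -m pendant '[[0,0,0.02,0,1],[0,0,0.03,0,1]]'
python3 -m pendant '[[0,0,0.02,0,1],[0,0,0.02,0,1]]'
python3 -m pendant '[[0,0,0.02,0,1],[0,0,0.02,0,1]]'
```

```text
clock: 12.4
position: [0.4981, -0.2025, 0.0824]
ee_rot: [0.996, 0.09, -0.0, 0.0]
ft_force: [-0.1, -0.1, -2.3]
grip_width: 0.232
clock: 12.65
position: [0.4981, -0.2025, 0.0813]
ee_rot: [0.996, 0.09, 0.0, 0.0]
ft_force: [0.1, -0.1, -2.8]
grip_width: 0.232
clock: 12.9
position: [0.4981, -0.2025, 0.0805]
ee_rot: [0.996, 0.09, 0.0, 0.0]
ft_force: [0.5, 0.1, -2.5]
grip_width: 0.231
clock: 13.15
position: [0.4981, -0.2025, 0.0797]
ee_rot: [0.996, 0.09, -0.0, 0.0]
ft_force: [0.4, -0.5, -2.6]
grip_width: 0.234
```

```bash

python3 -m pendant '[[0,0,0.015,0,1],[0,0,0.015,0,1]]'
python3 -m pendant '[[0,0,0.015,0,1],[0,0,0.015,0,1]]'
python3 -m pendant '[[0,0,0.015,0,1],[0,0,0.015,0,1]]'
```

```text
clock: 13.4
position: [0.4983, -0.2025, 0.0796]
ee_rot: [0.996, 0.09, 0.0, 0.0]
ft_force: [-2.6, 0.7, 4.5]
grip_width: 0.236
clock: 13.65
position: [0.4985, -0.2025, 0.0795]
ee_rot: [0.996, 0.09, 0.0, 0.0]
ft_force: [-4.5, 1.5, 11.5]
grip_width: 0.234
clock: 13.9
position: [0.4986, -0.2025, 0.0795]
ee_rot: [0.996, 0.09, 0.0, 0.001]
ft_force: [-6.9, 3.1, 17.3]
grip_width: 0.24
```

It made contact at TCP z = 0.0796, which puts the foot at 0.012, on the tray floor (offset 67.5 mm from the cup grasp). I'm easing to about 10 N net and holding.

```bash

python3 -m pendant '[[0,0,-0.021,0,1],[0,0,-0.021,0,1]]'
```

```text
clock: 14.15
position: [0.4984, -0.2025, 0.0795]
ee_rot: [0.996, 0.09, 0.0, 0.0]
ft_force: [-4.0, 1.7, 9.0]
grip_width: 0.231
```

```bash

python3 -m pendant '[[0,0,-0.003,0,1],[0,0,-0.003,0,1],[0,0,-0.003,0,1]]'
python3 -m pendant '[[0,0,0,0,1],[0,0,0,0,1],[0,0,0,0,1]]'
python3 -c "
from h import *
o=manip.get_obs();print(o['ft_force'],o['torque'],o['position'])"
```

```text
clock: 14.52
position: [0.4983, -0.2025, 0.0795]
ee_rot: [0.996, 0.09, 0.0, 0.0]
ft_force: [-3.5, 0.9, 8.1]
grip_width: 0.236
clock: 14.9
position: [0.4984, -0.2025, 0.0795]
ee_rot: [0.996, 0.09, 0.0, 0.0]
ft_force: [-2.7, 0.7, 7.4]
grip_width: 0.237
[-2.7189372   0.66050133  7.36141837] [0.36787358 0.90042892 0.04391076] [ 0.49835432 -0.20252377  0.07954902]
```

I'll hold another 0.5 s slightly firmer, so that both the wrist reading and the net contact force sit near 10 N. Then I'll release gradually.

```bash

python3 -m pendant '[[0,0,0.004,0,1],[0,0,0.004,0,1],[0,0,0.004,0,1],[0,0,0.004,0,1],[0,0,0.004,0,1]]'
python3 -c "
from h import *
o=manip.get_obs();print(o['ft_force'],o['torque'],o['position'])"
python3 -m pendant '[[0,0,0,0,0.75],[0,0,0,0,0.7],[0,0,0,0,0.65],[0,0,0,0,0.55],[0,0,0,0,0.5]]' 20
python3 -m pendant '[[0,0,0,0,0.4],[0,0,0,0,0.35],[0,0,0,0,0.35]]'
python3 -c "
from h import *
snap('wrist','w10')"
```

```text
clock: 15.52
position: [0.4984, -0.2025, 0.0795]
ee_rot: [0.996, 0.09, 0.0, 0.0]
ft_force: [-3.8, 2.0, 8.4]
grip_width: 0.237
[-3.76351558  1.97511032  8.4239274 ] [3.64225244e-01 9.78781431e-01 1.06242604e-04] [ 0.49841184 -0.20252426  0.07953722]
clock: 16.15
position: [0.4981, -0.2025, 0.0787]
ee_rot: [0.996, 0.09, 0.0, 0.0]
ft_force: [0.5, 0.3, 0.1]
grip_width: 0.499
clock: 16.52
position: [0.4981, -0.2025, 0.0787]
ee_rot: [0.996, 0.09, 0.0, 0.0]
ft_force: [0.2, 0.2, -0.6]
grip_width: 0.649
```

View pics/w10.png

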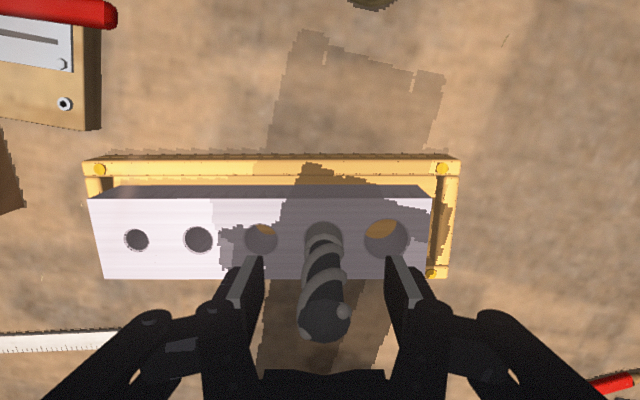

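The bit stands free in the fourth hole at (325,240–330) with the fingers clear on both sides. I'm lifting straight up and moving clear.

```bash

python3 -m pendant '[[0,0,-0.3,0,0.35],[0,0,-1,0,0.35],[0,0,-2,0,0.35],[0,0,-3.2,0,0.35],[0,0,-4.3,0,0.35]]'
python3 -m pendant '[[-0.5,0,-0.2,0,0.35],[-1.2,0,-0.2,0,0.35],[-1.8,0,-0.2,0,0.35],[-1.8,0,-0.2,0,0.35]]'
python3 -c "
from h import *
togo(.42,-.2,.25)
snap('wrist','w11');snap('top','t11');snap('side','s11')
p=cv2.imread('pics/s11.png')[160:250,310:410];q=cv2.imread('pics/w11.png')
cv2.imwrite('pics/c12.png',np.hstack([cv2.resize(p,(440,396)),cv2.resize(q[50:230,220:384],(360,396))]))"
```

```text
clock: 17.2
position: [0.4981, -0.2023, 0.2534]
ee_rot: [0.996, 0.09, 0.001, 0.0]
ft_force: [0.9, -1.0, -0.2]
grip_width: 0.647
clock: 17.7
position: [0.4263, -0.216, 0.2598]
ee_rot: [0.996, 0.089, 0.0, 0.001]
ft_force: [0.3, -0.1, 1.0]
grip_width: 0.654
togo [-0.083 -0.422  0.243] turn None jaw angle -79.78 tcp [ 0.4263 -0.216   0.2598] q [ 0.99  0.02 -0.62  1.76  0.02  1.36 -1.03]
```

View pics/w11.png

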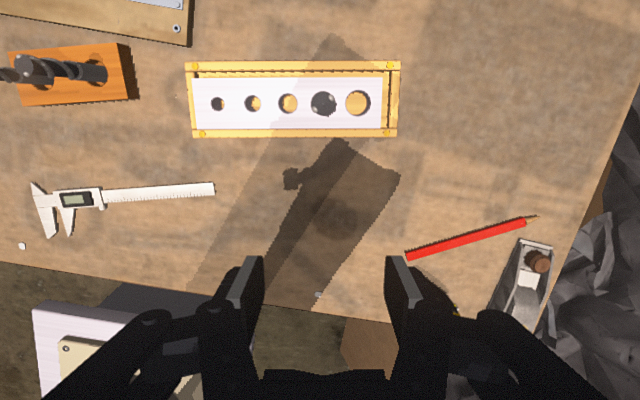

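View pics/t11.png

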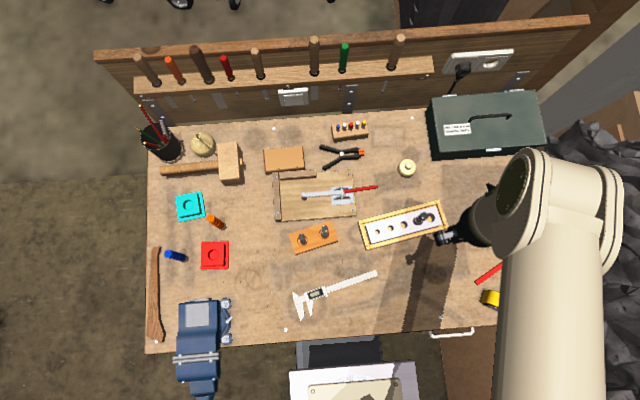

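View pics/c12.png

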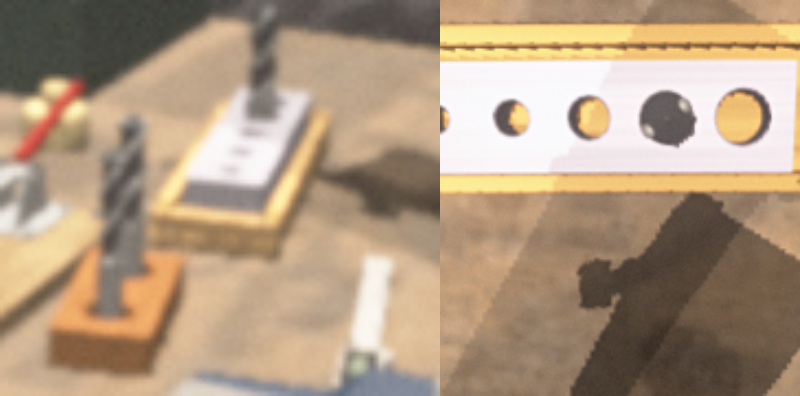

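```bash
python3 - <<'E'
from h import *
p,d,c=ld("w11");P=pts(c,d,[(u,v) for u in range(319,328) for v in range(99,108)]);print("tip",np.percentile(P[:,2],[50,90,98]),np.median(P,axis=0))
a=cv2.imread("pics/top0.png").astype(int);b=cv2.imread("pics/t11.png").astype(int)
for n,(x0,y0,x1,y1) in dict(keep=(285,220,345,255),brass=(395,155,420,180),blue=(160,240,195,270),orange=(200,212,228,232)).items(): print(n,np.abs(a-b)[y0:y1,x0:x1].mean())
from workcell import hand_in
print(manip.get_obs()['ft_force']); print(hand_in())
E
```

```text
tip [0.12379836 0.12548463 0.12614568] [ 0.49918142 -0.20237256  0.12379836]
keep 10.505396825396826
brass 10.277866666666666
blue 10.534920634920635
orange 9.988095238095237
[-0.32769073  0.42696121  0.94024876]
the job is handed in; nothing more can be done
None
```

I put the finished drill bit back in the drill stand, plain shank down in the 21 mm hole, and handed the job in at about 18 s on the robot clock.

- **Which bit:** the bit in the red holder was the 21 mm one. The camera outline gave 21.1 mm and the depth image 20.9 mm, it weighed about 2.1–2.4 N, and both wooden-block bits looked slimmer. The jaw opening (19.9 mm) and a rough early picture (18–19.5 mm) disagreed, but they were less reliable than the close-up.
- **Insertion:** I lined the bit up with the hole to about 0.4 mm in the wrist camera view. It went down with no side force until it touched the floor at the expected height.
- **Forces:** one step while finding the bottom reached about 20 N, under the 30 N limit. I then held about 10 N (7.4–9 N at the wrist plus the bit's weight) for more than a second before letting go.
- **Last checks:** the bit stands upright and free in the fourth hole, with its tip about 125 mm above the bench, as expected for a fully seated 113 mm bit. The arm is clear of everything. The wooden-block bits, the brass weight and the blue and orange look-alikes look unmoved; their before/after pictures differ only by an even, noise-like amount.

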